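# Put the microscope objectives away in their caddy

## Robot

A 6-joint arm with a two-finger parallel gripper is mounted at the origin on the work surface. World frame = base frame: x ahead of the robot, y to its left, z up, the work surface at z = 0. Lengths are in m, angles in rad, forces in N, time in s.
With the tool pointing down it reaches from about 0.35 to 0.775 m from the base axis. Payload 5.5 kg.
Tool frame: the origin (TCP) lies at the very end of the fingers, on their centre line; the grasp point (between the pads) lies 19 mm behind it; z points along the fingers, y is the direction in which the jaws open and shut (so a half turn about z gives the same grasp; the last joint's range is limited). The gripper opens to 85 mm and grips with 20 to 120 N. Pads are 22 mm wide; open, the fingers measure 114 mm over their backs; the gripper's body (76 mm by 85 mm) begins 54 mm behind the grasp point. The pads swing forward as they close: fully open they stand 13 mm farther back than shut.
Start: joints at [-1.332, 0.313, 0.046, 1.304, 0, 1.431], TCP at [0.213, -0.534, 0.231] pointing down, gripper open.
Joint ranges: [-2.76, 2.76], [-0.86, 1.69], [-1.03, 1.26], [-2.2, 2.34], [-1.47, 1.5], [-3.14, 3.14]. Speed limits (rad/s): [2.57, 2.57, 3.14, 3.14, 3.14, 3.14].

## Interface

Orientations are given as a unit quaternion [w, x, y, z].
In Python, from workcell import get_state, vision, workorder, silhouettes, tip_of gives the robot as it stands.
- The arm moves only by the shell command python3 -m inch 'ROWS' [FORCE]. ROWS is JSON, a list of rows, each a list of 7 numbers: the shift along the tool's x, y, z in cm, then the turn, a rotation vector about the tool's x, y, z in degrees, then the finger opening in cm, from 0 to 8.54. In form: [[dx, dy, dz, rx, ry, rz, hand], ...]. A call has 1 to 5 rows; each row shifts and turns the commanded pose from where the row before left it, along the tool's axes as they then stand; what a row does not reach is not made up. A row lasts 1/10 s, in which the tool goes at most 50 mm and 8.59 degrees, less where a joint would pass 70% of its speed; a pose out of reach is approached as far as the arm can. A call with a gripper value outside its range is refused whole. The fingers move at their own pace and stop on an object; FORCE is the grip in N (left out, the last holds). Time passes only in rows, so rows that do not move let the fingers close. It gives the time, the measured TCP pose, the force and the opening at its end, in the units of the state.
- get_state(): the state, without advancing time (a new reading comes with each control period).
- vision.read_camera(name): name is "scene" or "top" or "wrist"; returns a dict with "pixels" (384x512x3 uint8, red, green, blue), "depth" (384x512 float32, m along the optical axis (not along the pixel's ray), 0 where there is no reading), "mtx" (3x3 intrinsics, pixels), "k1" (the pictures are not rectified: a ray, as slopes to the right and down, at radius r is drawn at 1 + k1 r^2 times it, then the intrinsics apply), "T" (4x4, takes a point from camera to world coordinates); the wrist camera has in their place "tool_from_camera" (4x4, takes a point from camera to tool coordinates, whose origin is the TCP and whose axes are the flange's). Camera axes: x right, y up, looking along -z (the intrinsics and any distortion apply to the point x, -y, -z); pixel columns grow to the right and rows downward; lengths in m; the calibration is good to about 2 mm. A picture is of the moment at which its call begins: read the wrist's pose just before it.
- workorder.hand_in(): hands the job in, once; it reports no verdict.
Trained networks look in a picture, given as the dict that the camera call returned (one of the last four; its "shot" number tells which), for a name from the list of things; names that differ only in an ending like _2 or _b are one class to them, and where a whole thing is asked for, a point or a joint stands for the part that bears it (a point fixed in the world has none). Each returns a list of dicts, best first, with "confidence" (0 to 1); they miss things now and then, are a little off and sometimes report something else, mostly with a low value. They report only what shows in the picture. A call takes as long as a camera call.
- silhouettes(picture, label): "mask" (384x512 bool, what is visible of it) and "location" ([column, row] in pixels, amid what is visible of it).
- tip_of(picture, label): "location" ([column, row] in pixels: a listed point, or the origin of a listed thing).
The state is a dict: "clock": time; "joint_pos": joint angles; "qvel": joint speeds; "tau": joint torques, N m; "tcp_pos": TCP position; "orientation": TCP orientation; "wrist_force": force on the tool from outside, world axes, zero at the start; "ft_torque": the same for the moment, N m; "finger_gap": finger opening in m.
Only numpy, scipy, OpenCV 4.12 (cv2) and the standard library are available. Lean on these libraries where they do the work, as an engineer would, in place of code of your own. Each camera call takes 0.05 s, during which the arm holds its last target.

## Task

Gather the four microscope objectives into the wooden caddy, one to a compartment, standing upright on the compartment floor with the lens up and in order of length: the shortest in the compartment next to the brass knob, then the next longer, and so on to the longest at the far end. They are delicate optics: set them down gently, do not drop them. Leave the eyepiece, the open adapter tube and the oil bottle standing where they are.

Things in the scene. Friction and masses are not known exactly. Their poses are not given: they have to be found in the camera images.
- objective_1: microscope objective, shortest of four, upright: steel barrel, aluminium nose tapering upward, dark glass front lens about 20 mm wide in its tip (shorter objective, wider lens). 40 mm tall in all; brass foot thread 24 mm in diameter, 5 mm high; barrel 28 mm in diameter from 5 to 36 mm above the underside, nose above. About 90 g. Origin: centre of underside; z up its axis; round.
- objective_2: microscope objective, second shortest of four, upright: steel barrel, aluminium nose tapering upward, dark glass front lens about 12 mm wide in its tip (shorter objective, wider lens). 50 mm tall in all; brass foot thread 24 mm in diameter, 5 mm high; barrel 28 mm in diameter from 5 to 41 mm above the underside, nose above. About 120 g. Origin: centre of underside; z up its axis; round.
- objective_3: microscope objective, second longest of four, upright: steel barrel, aluminium nose tapering upward, dark glass front lens about 8 mm wide in its tip (shorter objective, wider lens). 60 mm tall in all; brass foot thread 24 mm in diameter, 5 mm high; barrel 28 mm in diameter from 5 to 47 mm above the underside, nose above. About 150 g. Origin: centre of underside; z up its axis; round.
- objective_4: microscope objective, longest of four, upright: steel barrel, aluminium nose tapering upward, dark glass front lens about 4 mm wide in its tip (shorter objective, wider lens). 70 mm tall in all; brass foot thread 24 mm in diameter, 5 mm high; barrel 28 mm in diameter from 5 to 55 mm above the underside, nose above. About 180 g. Origin: centre of underside; z up its axis; round.
- eyepiece: look-alike, not an objective: a microscope eyepiece standing upright, 54 mm tall, steel barrel 30 mm in diameter and on top a black rubber eyecup 40 mm in diameter round a wide lens. Origin: centre of its underside, z up.
- adapter_tube: look-alike, not an objective: a plain steel adapter tube standing upright, 45 mm tall, 28 mm in diameter, straight, with a 19 mm hole right through it (open at the top, no lens). Origin: centre of its underside, z up.
- oil_bottle: bystander: small amber glass bottle of immersion oil with a black cap, upright, 66 mm tall, 28 mm in diameter. Origin: centre of its underside, z up.
- caddy: fixed low wooden caddy, 4 square open compartments in a row along its x. Origin: on the bench under the row's middle; z up. Compartment centres x = +75, +25, -25, -75 mm, y = 0; 46 x 46 mm inside; floor 4 mm, wall tops 16 mm above the bench; walls 4 mm thick, 54 mm wide (y). Knob end: dark block x = 102 to 124 mm, 16 mm high, brass knob 18 mm wide at x = 113 mm, top 27 mm high.

How it is judged:
At the end, for the whole second after the job is handed in: Each objective stands upright (0.15 rad) and still on the floor of its compartment (within 13 mm of its centre in x and y, underside below 10 mm), shortest beside the knob, rising to the longest. Eyepiece, tube and oil bottle stand upright and still within 25 mm of their start (x of objective_1 in the frame of caddy between 0.062 and 0.088 m and y of objective_1 in the frame of caddy between -0.013 and 0.013 m and z of each of objective_1, objective_2, objective_3, objective_4 in the frame of caddy below 0.01 m and angle between each of objective_1, objective_2, objective_3, objective_4, eyepiece, adapter_tube, oil_bottle's own z axis and vertical below 0.15 rad and linear speed of each of objective_1, objective_2, objective_3, objective_4, eyepiece, adapter_tube, oil_bottle below 0.02 m/s and x of objective_2 in the frame of caddy between 0.012 and 0.038 m and y of objective_2 in the frame of caddy between -0.013 and 0.013 m and x of objective_3 in the frame of caddy between -0.038 and -0.012 m and y of objective_3 in the frame of caddy between -0.013 and 0.013 m and x of objective_4 in the frame of caddy between -0.088 and -0.062 m and y of objective_4 in the frame of caddy between -0.013 and 0.013 m and distance of each of eyepiece, adapter_tube, oil_bottle from where it was at the start of the episode below 0.025 m); the robot touches nothing.
It fails at once if an objective is dropped or rammed into the caddy (contact force between an objective and the caddy above 60 N) (contact force between any of objective_1, objective_2, objective_3, objective_4 and caddy above 60 N).
It fails at once if an objective is dropped or thrust into the caddy (it moves faster than 0.5 m/s within 30 mm of the bench over the caddy) ((horizontal distance between objective_1 and caddy below 0.105 m and z of objective_1 in the frame of caddy below 0.03 m and linear speed of objective_1 above 0.5 m/s) or (horizontal distance between objective_2 and caddy below 0.105 m and z of objective_2 in the frame of caddy below 0.03 m and linear speed of objective_2 above 0.5 m/s) or (horizontal distance between objective_3 and caddy below 0.105 m and z of objective_3 in the frame of caddy below 0.03 m and linear speed of objective_3 above 0.5 m/s) or (horizontal distance between objective_4 and caddy below 0.105 m and z of objective_4 in the frame of caddy below 0.03 m and linear speed of objective_4 above 0.5 m/s)).
It also fails if it takes over 112 s, if anything falls off the work surface, if the arm or the gripper's body presses on something with over 40 N, if the wrist force passes 120 N, or if a joint passes its speed limit or range.

## Working session

There is one attempt and no reset: what is moved stays moved. The work goes in short steps, Python scripts to look and compute and a shell command to move; the robot and the scene stay as the last step left them, time stands still between calls to the robot, and variables do not carry over. Pictures are saved under pics/ and viewed, and the job is handed in when it is done.

```bash
ls; mkdir -p pics; python3 - <<'E'
from workcell import get_state, vision
import cv2
print(get_state())
for n in ["scene","top"]:
    p=vision.read_camera(n)
    cv2.imwrite(f"pics/{n}0.png",p["pixels"][:,:,::-1]); print(n,p["mtx"],p["k1"],p["T"])
E
```

```text
pics
{'clock': 0.0, 'joint_pos': array([-1.33163254e+00,  3.14016523e-01,  4.50090202e-02,  1.30355381e+00,
       -1.21109669e-05,  1.43122268e+00]), 'qvel': array([ 0.0016667 , -0.0004334 , -0.00111289, -0.00167083, -0.00083574,
       -0.00019592]), 'tau': array([-2.08617882e-05, -4.80629468e+01,  2.98530793e+01,  1.95991178e-02,
       -3.57660099e-05,  1.30062936e-06]), 'tcp_pos': array([ 0.2124926 , -0.53378268,  0.23041194]), 'orientation': array([-8.81099034e-04,  9.82122879e-01,  1.88238867e-01, -4.99736823e-05]), 'wrist_force': array([-0.46146396,  0.13008843, -0.10746794]), 'ft_torque': array([ 0.08056852, -0.00754174,  0.04063764]), 'finger_gap': 0.08553849930827438}
scene [[430.85630623   0.         254.60180339]
 [  0.         430.85630623 189.44918812]
 [  0.           0.           1.        ]] 0.055363154520284924 [[ 0.83825078 -0.32051708  0.44113993  0.94026644]
 [ 0.54526671  0.48609601 -0.6829311  -0.57509523]
 [ 0.00445472  0.81300644  0.58223765  0.56161089]
 [ 0.          0.          0.          1.        ]]
top [[416.55908816   0.         257.9457696 ]
 [  0.         416.55908816 196.714924  ]
 [  0.           0.           1.        ]] -0.01633625265240887 [[-0.01210176  0.99673201 -0.07986764  0.4606421 ]
 [-0.99981445 -0.0108646   0.01590657  0.00650723]
 [ 0.01498686  0.08004532  0.99667855  1.13857093]
 [ 0.          0.          0.          1.        ]]
```

View pics/scene0.png

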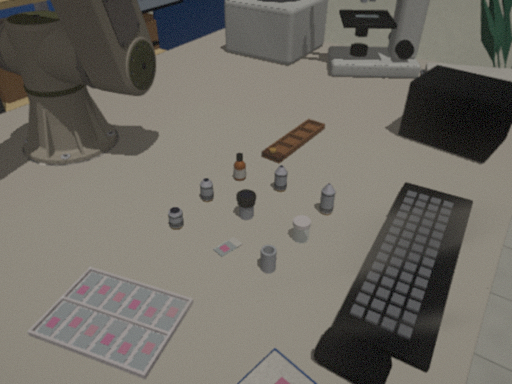

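View pics/top0.png

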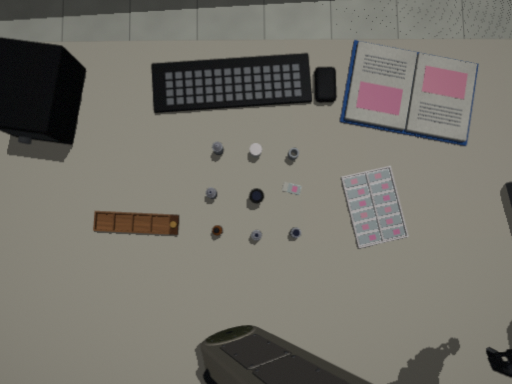

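```bash
cat > h.py <<'E'
import numpy as np, cv2
from workcell import get_state, vision, workorder, silhouettes, tip_of
from scipy.spatial.transform import Rotation as R
def tool():
    s=get_state(); q=s["orientation"]; T=np.eye(4); T[:3,:3]=R.from_quat([q[1],q[2],q[3],q[0]]).as_matrix(); T[:3,3]=s["tcp_pos"]; return T
def shot(n):
    W=tool() if n=="wrist" else None
    p=vision.read_camera(n)
    p["W"]=p["T"] if n!="wrist" else W@p["tool_from_camera"]
    return p
def rays(p,uv):
    uv=np.asarray(uv,float).reshape(-1,1,2)
    return cv2.undistortPoints(uv,p["mtx"],np.array([p["k1"],0,0,0,0.]))[:,0]
def cloud(p):
    h,w=p["depth"].shape; u,v=np.meshgrid(np.arange(w),np.arange(h))
    n=rays(p,np.stack([u,v],-1).reshape(-1,2)); d=p["depth"].reshape(-1)
    P=np.c_[n[:,0]*d,-n[:,1]*d,-d]@p["W"][:3,:3].T+p["W"][:3,3]; P[d==0]=np.nan
    return P.reshape(h,w,3)
def onplane(p,uv,z):
    n=rays(p,uv); D=np.c_[n[:,0],-n[:,1],-np.ones(len(n))]@p["W"][:3,:3].T; o=p["W"][:3,3]
    return o+D*((z-o[2])/D[:,2])[:,None]
def proj(p,X):
    X=np.atleast_2d(X); c=(X-p["W"][:3,3])@p["W"][:3,:3]; c=c*[1,-1,-1]
    return cv2.projectPoints(c,np.zeros(3),np.zeros(3),p["mtx"],np.array([p["k1"],0,0,0,0.]))[0][:,0]
E
python3 - <<'E'
from h import *
p=shot("top"); C=cloud(p)
t=C[250:300,100:150].reshape(-1,3); print("bench z",np.nanmedian(t[:,2]), np.nanmedian(C[170:180,230:280,2]))
for l in ["objective_1","eyepiece","adapter_tube","oil_bottle","caddy"]:
    for r in silhouettes(p,l):
        m=r["mask"]; Z=C[m]; zt=np.nanpercentile(Z[:,2],95)
        print(l,round(r["confidence"],2),np.round(r["location"]),m.sum(),"ztop",zt.round(4),"xy",np.round(np.nanmean(Z,0),3), onplane(p,[r["location"]],zt).round(3)[0])
E
```

```text
bench z -0.0003955930344887726 0.00032102026793379146
objective_1 0.66 [216. 150.] 115 ztop 0.0698 xy [0.678 0.095 0.052] [0.668 0.098 0.07 ]
objective_1 0.55 [295. 233.] 102 ztop 0.043 xy [ 0.454 -0.107  0.037] [ 0.452 -0.107  0.043]
objective_1 0.49 [260. 235.] 69 ztop 0.0526 xy [ 0.448 -0.004  0.047] [ 0.447 -0.016  0.053]
objective_1 0.46 [209. 191.] 108 ztop 0.0601 xy [0.561 0.113 0.047] [0.564 0.116 0.06 ]
eyepiece 0.65 [210. 191.] 105 ztop 0.0602 xy [0.56  0.113 0.047] [0.563 0.114 0.06 ]
eyepiece 0.54 [254. 196.] 167 ztop 0.058 xy [ 0.552 -0.005  0.054] [ 0.549 -0.001  0.058]
adapter_tube 0.52 [293. 156.] 75 ztop 0.0467 xy [ 0.663 -0.106  0.03 ] [ 0.656 -0.106  0.047]
oil_bottle 0.35 [137. 219.] 1735 ztop 0.0185 xy [0.486 0.319 0.008] [0.493 0.314 0.019]
caddy 0.91 [137. 222.] 1727 ztop 0.0186 xy [0.486 0.319 0.008] [0.486 0.313 0.019]
```

```bash
python3 - <<'E'
from h import *
from scipy.optimize import least_squares
p=shot("top"); C=cloud(p); s=shot("scene"); S=cloud(s)
m=max(silhouettes(p,"caddy"),key=lambda r:r["confidence"])["mask"]
Z=C[m]; w=Z[(Z[:,2]>0.012)&(Z[:,2]<0.021)]
(c,sz,a)=cv2.minAreaRect(w[:,:2].astype(np.float32)*1000); print("top rect",c,sz,a,len(w)); print(cv2.boxPoints((c,sz,a)).round(1))
k=Z[Z[:,2]>0.022]; print("knob",k.mean(0),len(k))
# scene too
r=silhouettes(s,"caddy"); print([x["confidence"] for x in r])
if r:
    Z=S[r[0]["mask"]]; w=Z[(Z[:,2]>0.012)&(Z[:,2]<0.021)]; print("scene rect",cv2.minAreaRect(w[:,:2].astype(np.float32)*1000),len(w)); k=Z[Z[:,2]>0.022]; print(np.nanmean(k,0))
for n,x,y,h,rr in [("o4",.678,.095,55,14),("o3",.561,.113,47,14),("o2",.448,-.004,41,14),("o1",.454,-.107,36,14)]:
    out=[]
    for q in (C,S):
        Q=q.reshape(-1,3); Q=Q[np.isfinite(Q[:,0])]; Q=Q[(np.hypot(Q[:,0]-x,Q[:,1]-y)<.03)&(Q[:,2]>.008)]
        lo=Q[Q[:,2]<h/1000-.003]; hi=Q[Q[:,2]>h/1000]
        f=least_squares(lambda c:np.hypot(lo[:,0]-c[0],lo[:,1]-c[1])-rr/1000,[x,y],loss="soft_l1",f_scale=.002).x
        out+=[f.round(4),hi.mean(0).round(4),len(lo),len(hi)]
    print(n,*out)
b=proj(p,[[.678,.095,0]]); 
E
```

```text
top rect (485.6853942871094, 317.05426025390625) (225.62704467773438, 53.75830078125) 86.59605407714844 396
[[452.2 206. ]
 [505.8 202.8]
 [519.2 428.1]
 [465.6 431.3]]
knob [0.47909799 0.21444899 0.02636274] 38
[0.85, 0.37]
scene rect ((485.46331787109375, 318.6513366699219), (227.20547485351562, 56.44834899902344), 86.95237731933594) 497
[0.48070405 0.21506239 0.02638355]
o4 [0.6826 0.0974] [0.6812 0.0966 0.0617] 33 74 [0.6811 0.0979] [0.6837 0.0919 0.0616] 237 108
o3 [0.5622 0.1152] [0.5613 0.1149 0.054 ] 20 68 [0.561  0.1162] [0.5639 0.1105 0.054 ] 174 87
o2 [ 0.4477 -0.0043] [ 0.4492 -0.0032  0.0471] 4 73 [ 0.4478 -0.0027] [ 0.4515 -0.0072  0.047 ] 153 91
o1 [ 0.4539 -0.1083] [ 0.4543 -0.1074  0.0402] 14 75 [ 0.4529 -0.1068] [ 0.4556 -0.11    0.0401] 136 109
```

```bash
python3 -m inch '[[0,0,0,0,0,-8,6],[0,0,0,0,0,-8,6],[0,0,0,0,0,-8,6],[0,0,0,0,0,-8,6],[0,0,0,0,0,-8,6]]' 30; python3 -m inch '[[0,0,0,0,0,-8,6],[0,0,0,0,0,-8,6],[0,0,0,0,0,-8,6],[0,0,0,0,0,-4.3,6]]'; cat >> h.py <<'E'
def go(x,y,z):
    T=tool(); d=T[:3,:3].T@(np.array([x,y,z])-T[:3,3]); 
    print("tool shift cm",(d*100).round(2),"yaw",np.degrees(np.arctan2(T[1,0],T[0,0])).round(2),"z",T[:3,2].round(4))
E
python3 -c "
from h import *
go(.4535,-.107,.17)"
```

```text
clock: 1.1
tcp_pos: [0.2126, -0.5343, 0.2314]
orientation: [0.0, 0.857, 0.515, -0.0]
wrist_force: [-0.3, -0.7, 0.5]
finger_gap: 0.0599
clock: 1.5
tcp_pos: [0.2126, -0.5343, 0.2314]
orientation: [0.0, 0.706, 0.709, -0.0]
wrist_force: [-0.2, -0.7, 0.8]
finger_gap: 0.0601
tool shift cm [42.62 24.28  6.13] yaw 90.26 z [-0.e+00 -2.e-04 -1.e+00]
```

```bash
python3 -m inch '[[3.5,2,0.5,0,0,0,6],[3.5,2,0.5,0,0,0,6],[3.5,2,0.5,0,0,0,6],[3.5,2,0.5,0,0,0,6],[3.5,2,0.5,0,0,0,6]]'; python3 -m inch '[[3.5,2,0.5,0,0,0,6],[3.5,2,0.5,0,0,0,6],[3.5,2,0.5,0,0,0,6],[3.5,2,0.5,0,0,0,6],[3.5,2,0.5,0,0,0,6]]';  python3 -m inch '[[3.5,2,0.5,0,0,0,6],[3.5,2,0.5,0,0,0,6],[0,0,0,0,0,0,6]]'
python3 -c "
from h import *
go(.4535,-.107,.015)
p=shot('wrist');cv2.imwrite('pics/w1.png',p['pixels'][:,:,::-1]);print(proj(p,[[.4535,-.107,.04]]))"
```

```text
clock: 2.0
tcp_pos: [0.3132, -0.3579, 0.2063]
orientation: [0.0, 0.707, 0.707, -0.0]
wrist_force: [-0.2, -0.7, -0.2]
finger_gap: 0.0601
clock: 2.5
tcp_pos: [0.4133, -0.1828, 0.1814]
orientation: [0.0, 0.707, 0.707, 0.0]
wrist_force: [0.3, 0.0, 0.2]
finger_gap: 0.0597
clock: 2.8
tcp_pos: [0.4538, -0.1105, 0.1709]
orientation: [-0.0, 0.705, 0.709, 0.0]
wrist_force: [0.4, -0.9, 0.6]
finger_gap: 0.0602
tool shift cm [ 0.33 -0.03 15.59] yaw 90.35 z [ 1.0e-04  1.3e-03 -1.0e+00]
[[259.19646644 181.05636702]]
```

View pics/w1.png

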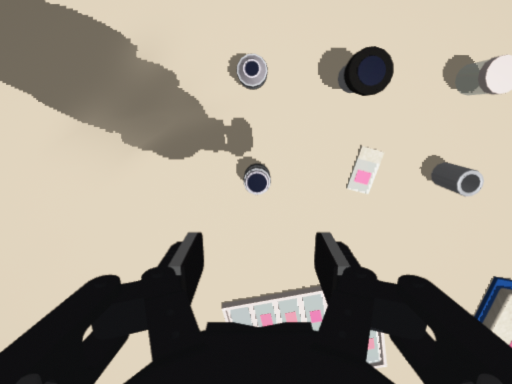

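The wrist view shows objective_1, with its wide lens, at about (257,181). My estimate projects to (259,181), so they agree. Descending to grasp it.

```bash
python3 -m inch '[[0.3,0,3,0,0,0,6],[0,0,3.5,0,0,0,6],[0,0,3.5,0,0,0,6],[0,0,3,0,0,0,6],[0,0,1.5,0,0,0,6]]'; python3 -m inch '[[0,0,1,0,0,0,6],[0,0,0,0,0,0,6],[0,0,0,0,0,0,2.4],[0,0,0,0,0,0,2.4],[0,0,0,0,0,0,2.4]]' 30; python3 -m inch '[[0,0,0,0,0,0,2.4],[0,0,0,0,0,0,2.4],[0,0,0,0,0,0,2.4]]'
```

```text
clock: 3.35
tcp_pos: [0.4506, -0.1118, 0.0241]
orientation: [-0.001, 0.708, 0.706, -0.001]
wrist_force: [0.9, 0.6, 0.2]
finger_gap: 0.0602
clock: 3.85
tcp_pos: [0.4534, -0.1119, 0.0176]
orientation: [0.001, 0.707, 0.707, 0.0]
wrist_force: [-1.7, -0.3, 5.0]
finger_gap: 0.0269
clock: 4.15
tcp_pos: [0.4534, -0.1119, 0.0175]
orientation: [0.001, 0.707, 0.707, 0.0]
wrist_force: [-1.3, -1.4, 5.7]
finger_gap: 0.027
```

```bash
python3 -m inch '[[0,0,-1,0,0,0,2.4],[0,0,-2,0,0,0,2.4],[0,0,-3,0,0,0,2.4],[0,0,-4,0,0,0,2.4],[0,0,-3,0,0,0,2.4]]' 40;python3 -m inch '[[0,0,0,0,0,0,2.4],[0,0,0,0,0,0,2.4]]'
python3 -c "
from h import *
go(.482,.253,.14)
p=shot('wrist');cv2.imwrite('pics/w2.png',p['pixels'][:,:,::-1])"
```

```text
clock: 4.65
tcp_pos: [0.4529, -0.1112, 0.149]
orientation: [0.001, 0.707, 0.707, 0.0]
wrist_force: [1.3, 0.5, -1.3]
finger_gap: 0.0268
clock: 4.85
tcp_pos: [0.4531, -0.1114, 0.1472]
orientation: [0.001, 0.707, 0.707, 0.0]
wrist_force: [0.1, 0.2, -1.3]
finger_gap: 0.0263
tool shift cm [36.43  2.9   0.7 ] yaw 90.02 z [ 2.1e-03 -9.0e-04 -1.0e+00]
```

View pics/w2.png

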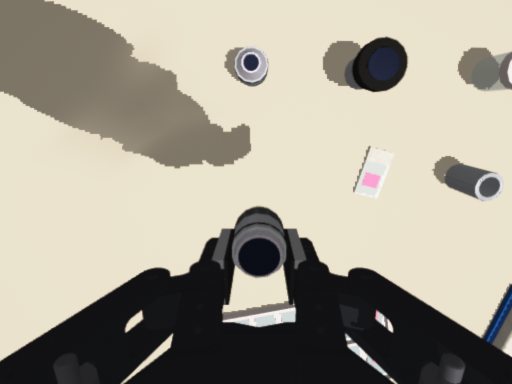

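objective_1 is held, with its lens at (260,258) between the pads. Next I work out its offset in the hand.

```bash
cat >> h.py <<'E'
def held(p,uv,dz):
    # offset of held lens centre in tool frame, tip at tool z = -dz
    n=rays(p,uv); A=p["tool_from_camera"]; D=A[:3,:3]@np.r_[n[0,0],-n[0,1],-1]; o=A[:3,3]
    return (o+D*((-dz-o[2])/D[2]))*1000
E
python3 -c "
from h import *
p=shot('wrist')
for r in silhouettes(p,'objective_1'): print(r['confidence'],r['location'])
print(held(p,[[260,258]],.0235))
C=cloud(p)[240:275,245:275].reshape(-1,3);print(np.nanmedian(C,0),tool()[:3,3])"
```

```text
0.85 [252.0, 66.7]
0.64 [261.0, 240.4]
[  3.5418641   -0.06230912 -23.5       ]
[ 0.45170064 -0.107414    0.1687339 ] [ 0.4515241  -0.11076313  0.14500806]
```

```bash
python3 -m inch '[[2,0,0,0,0,0,2.4],[4,0.4,0,0,0,0,2.4],[4,0.4,0,0,0,0,2.4],[4,0.4,0,0,0,0,2.4],[4,0.4,0,0,0,0,2.4]]'; python3 -m inch '[[4,0.4,0,0,0,0,2.4],[4,0.4,0,0,0,0,2.4],[4,0.4,0,0,0,0,2.4],[4,0.2,0,0,0,0,2.4],[2.1,0,0,0,0,0,2.4]]';python3 -m inch '[[0,0,0,0,0,0,2.4],[0,0,0,0,0,0,2.4],[0,0,0,0,0,0,2.4]]'
python3 -c "
from h import *
p=shot('wrist');cv2.imwrite('pics/w3.png',p['pixels'][:,:,::-1])
for i in range(4):
  shot('top'); go(.482,.2495,.0203)"
```

```text
clock: 5.5
tcp_pos: [0.4675, 0.0702, 0.1448]
orientation: [-0.001, 0.707, 0.707, -0.001]
wrist_force: [1.0, 0.0, -0.8]
finger_gap: 0.0262
clock: 6.0
tcp_pos: [0.4816, 0.2523, 0.1445]
orientation: [-0.001, 0.706, 0.708, -0.001]
wrist_force: [-0.0, -0.3, -0.1]
finger_gap: 0.0263
clock: 6.3
tcp_pos: [0.482, 0.2486, 0.1454]
orientation: [-0.0, 0.707, 0.707, -0.001]
wrist_force: [-1.5, -0.5, -0.4]
finger_gap: 0.0263
tool shift cm [ 0.1  -0.04 12.56] yaw 89.91 z [-8.e-04 -5.e-04 -1.e+00]
tool shift cm [ 0.09 -0.06 12.58] yaw 89.91 z [-4.e-04 -3.e-04 -1.e+00]
tool shift cm [ 0.08 -0.07 12.6 ] yaw 89.91 z [-1.e-04 -2.e-04 -1.e+00]
tool shift cm [ 0.06 -0.08 12.61] yaw 89.92 z [ 1.e-04 -1.e-04 -1.e+00]
```

View pics/w3.png

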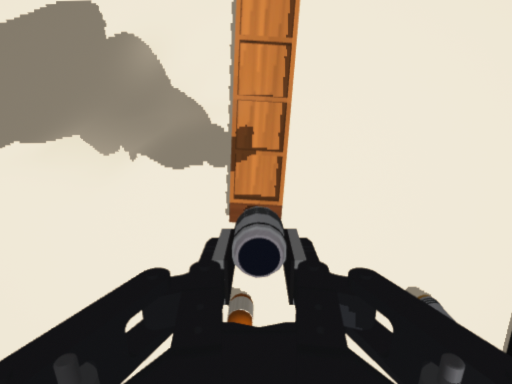

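```bash
python3 -c "
from h import *
p=shot('wrist')
O=np.array([.4862,.328]);e=np.array([.056,.9984])
for x in (75,25,-25,-75): print(x,(O-e*x/1000).round(4),proj(p,[np.r_[O-e*x/1000,.004]]))
T=tool();print('rim corners x=98/52,y+-23',[proj(p,[np.r_[O-e*a/1000+np.array([e[1],-e[0]])*b/1000,.016]])[0].round() for a in(98,52) for b in (-23,23)]);go(.482,.2495,.0203)"
```

```text
75 [0.482  0.2531] [[258.70746184 177.56667501]]
25 [0.4848 0.303 ] [[261.49671545 128.23675962]]
-25 [0.4876 0.353 ] [[264.56098574  74.06728251]]
-75 [0.4904 0.4029] [[267.92430072  14.64167899]]
rim corners x=98/52,y+-23 [array([235., 201.]), array([280., 203.]), array([236., 156.]), array([284., 159.])]
tool shift cm [ 0.05 -0.08 12.61] yaw 89.93 z [ 2.e-04 -1.e-04 -1.e+00]
```

My compartment centres match the picture: the first one appears near (259,177). Lowering gently.

```bash
python3 -m inch '[[0,-0.1,2,0,0,0,2.4],[0,0,3,0,0,0,2.4],[0,0,3,0,0,0,2.4],[0,0,2,0,0,0,2.4],[0,0,1,0,0,0,2.4]]'; python3 -m inch '[[0,0,0.3,0,0,0,2.4],[0,0,0.3,0,0,0,2.4],[0,0,0.2,0,0,0,2.4],[0,0,0,0,0,0,2.4],[0,0,0,0,0,0,2.4]]'; python3 -c "
from h import *
go(.482,.2495,.0203);shot('top');go(.482,.2495,.0203)"
```

```text
clock: 7.1
tcp_pos: [0.4804, 0.2489, 0.0344]
orientation: [-0.001, 0.707, 0.707, -0.001]
wrist_force: [-0.1, 0.2, -1.1]
finger_gap: 0.0265
clock: 7.6
tcp_pos: [0.4821, 0.2499, 0.0289]
orientation: [0.0, 0.707, 0.707, 0.001]
wrist_force: [0.2, -0.6, -0.6]
finger_gap: 0.0264
tool shift cm [-0.04 -0.01  0.86] yaw 90.01 z [ 1.2e-03  3.0e-04 -1.0e+00]
tool shift cm [-0.04 -0.01  0.86] yaw 90.01 z [ 1.1e-03  3.0e-04 -1.0e+00]
```

```bash
python3 -m inch '[[0,0,0.2,0,0,0,2.4],[0,0,0.2,0,0,0,2.4],[0,0,0.1,0,0,0,2.4],[0,0,0.1,0,0,0,2.4],[0,0,0,0,0,0,2.4]]'; python3 -m inch '[[0,0,0.1,0,0,0,2.4],[0,0,0,0,0,0,2.4],[0,0,0,0,0,0,2.4]]'
```

```text
clock: 8.15
tcp_pos: [0.4814, 0.2497, 0.022]
orientation: [-0.0, 0.707, 0.707, -0.0]
wrist_force: [-0.3, -1.1, -1.3]
finger_gap: 0.0263
clock: 8.45
tcp_pos: [0.4816, 0.2498, 0.0216]
orientation: [0.0, 0.707, 0.707, 0.0]
wrist_force: [-1.1, -1.3, 4.6]
finger_gap: 0.0263
```

```bash
python3 -m inch '[[0,0,0,0,0,0,3.0],[0,0,0,0,0,0,3.4],[0,0,0,0,0,0,4.5],[0,0,0,0,0,0,4.5],[0,0,0,0,0,0,4.5]]';  python3 -m inch '[[0,0,-2,0,0,0,4.5],[0,0,-3,0,0,0,5],[0,0,-3,0,0,0,6],[0,0,-3,0,0,0,6],[0,0,-1,0,0,0,6]]'
python3 -c "
from h import *
go(.448,-.0035,.15)
p=shot('wrist');cv2.imwrite('pics/w4.png',p['pixels'][:,:,::-1]);print(proj(p,[[.482,.253,.044]]))"
```

```text
clock: 8.95
tcp_pos: [0.4816, 0.2497, 0.0212]
orientation: [0.0, 0.707, 0.707, -0.0]
wrist_force: [0.0, 0.4, -0.4]
finger_gap: 0.0451
clock: 9.45
tcp_pos: [0.4834, 0.2504, 0.1445]
orientation: [0.001, 0.707, 0.707, 0.002]
wrist_force: [0.1, 0.3, 0.4]
finger_gap: 0.0601
tool shift cm [-25.38  -3.54  -0.61] yaw 90.01 z [ 0.0049  0.0016 -1.    ]
[[257.50627455 189.9656658 ]]
```

View pics/w4.png

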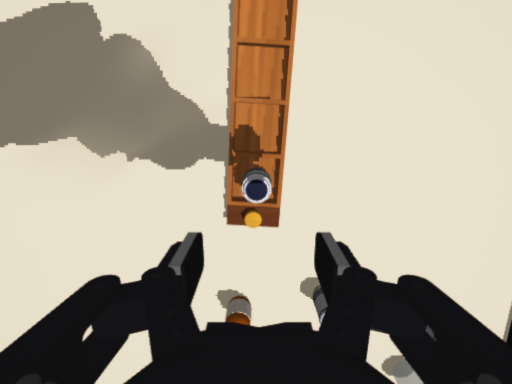

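objective_1 stands at (257,189) in the compartment beside the knob, as predicted. Now objective_2.

```bash
python3 -m inch '[[-2.7,-0.5,0,0,0,0,6],[-4.2,-0.5,0,0,0,0,6],[-4.2,-0.5,0,0,0,0,6],[-4.2,-0.5,0,0,0,0,6],[-4.2,-0.5,0,0,0,0,6]]';  python3 -m inch '[[-4.2,-0.5,0,0,0,0,6],[-1.7,-0.5,0,0,0,0,6],[0,0,0,0,0,0,6],[0,0,0,0,0,0,6],[0,0,0,0,0,0,6]]'
python3 -c "
from h import *
p=shot('wrist');cv2.imwrite('pics/w5.png',p['pixels'][:,:,::-1]);print(proj(p,[[.448,-.0035,.05]]));go(.448,-.0035,.018)
for r in silhouettes(p,'objective_2'): print(r['confidence'],r['location'])"
```

```text
clock: 10.0
tcp_pos: [0.4553, 0.0534, 0.1398]
orientation: [-0.001, 0.707, 0.707, -0.001]
wrist_force: [0.9, -0.1, -0.9]
finger_gap: 0.06
clock: 10.5
tcp_pos: [0.4465, -0.0035, 0.1407]
orientation: [-0.0, 0.707, 0.707, -0.0]
wrist_force: [-0.2, -0.9, -0.8]
finger_gap: 0.0599
[[261.46914338 195.84758496]]
tool shift cm [-0.02  0.15 12.28] yaw 90.09 z [-6.e-04  2.e-04 -1.e+00]
0.9 [396.5, 52.6]
0.81 [260.6, 189.2]
0.65 [501.3, 85.8]
```

View pics/w5.png

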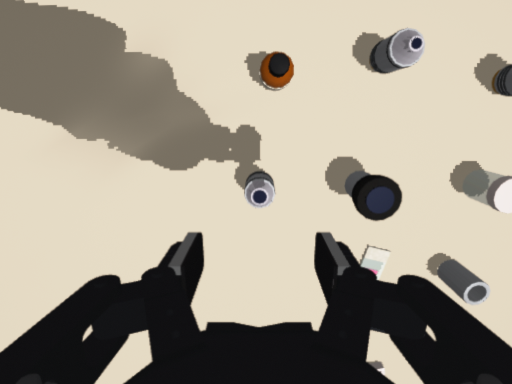

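objective_2's lens is at (260,196), on the prediction. Descending.

```bash
python3 -m inch '[[0,0.1,2.5,0,0,0,6],[0,0,3.5,0,0,0,6],[0,0,3,0,0,0,6],[0,0,2,0,0,0,6],[0,0,1,0,0,0,6]]'; python3 -m inch '[[0,0,0.3,0,0,0,6],[0,0,0,0,0,0,6],[0,0,0,0,0,0,2.4],[0,0,0,0,0,0,2.4],[0,0,0,0,0,0,2.4]]'; python3 -m inch '[[0,0,0,0,0,0,2.4],[0,0,0,0,0,0,2.4],[0,0,0,0,0,0,2.4]]' 40;python3 -m inch '[[0,0,-1,0,0,0,2.4],[0,0,-2,0,0,0,2.4],[0,0,-3,0,0,0,2.4],[0,0,-4,0,0,0,2.4],[0,0,-3,0,0,0,2.4]]';python3 -m inch '[[0,0,0,0,0,0,2.4],[0,0,0,0,0,0,2.4]]'
python3 -c "
from h import *
go(.4848,.303,.14)
p=shot('wrist');cv2.imwrite('pics/w6.png',p['pixels'][:,:,::-1]);
C=cloud(p)[230:285,230:290].reshape(-1,3);print(np.nanmax(C[:,2])-tool()[2,3])"
```

```text
clock: 11.1
tcp_pos: [0.4463, -0.0032, 0.0194]
orientation: [-0.001, 0.706, 0.708, -0.001]
wrist_force: [-0.4, 0.6, -0.2]
finger_gap: 0.06
clock: 11.6
tcp_pos: [0.4484, -0.0044, 0.0194]
orientation: [0.001, 0.707, 0.707, 0.0]
wrist_force: [-0.4, -0.6, 4.6]
finger_gap: 0.0266
clock: 11.9
tcp_pos: [0.4484, -0.0044, 0.0194]
orientation: [0.001, 0.707, 0.707, 0.001]
wrist_force: [-0.9, 0.7, 6.4]
finger_gap: 0.0267
clock: 12.4
tcp_pos: [0.4478, -0.0044, 0.1509]
orientation: [0.001, 0.707, 0.707, 0.0]
wrist_force: [1.3, -0.2, -1.7]
finger_gap: 0.0264
clock: 12.6
tcp_pos: [0.4481, -0.0044, 0.1491]
orientation: [0.001, 0.707, 0.707, 0.001]
wrist_force: [0.1, 0.8, -2.6]
finger_gap: 0.0264
tool shift cm [30.74  3.67  0.91] yaw 90.0 z [ 2.1e-03 -5.0e-04 -1.0e+00]
0.036767243027838736
```

View pics/w6.png

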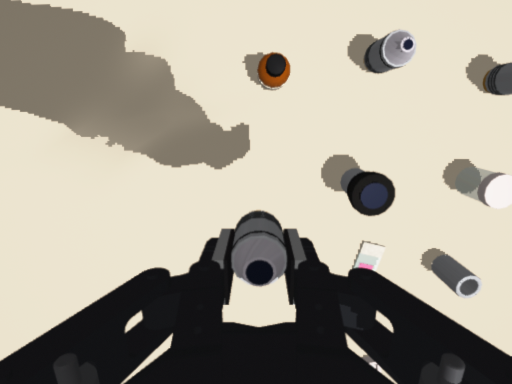

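```bash
python3 -c "
from h import *
p=shot('wrist');C=cloud(p)[266:278,252:266].reshape(-1,3);t=tool()[:3,3];print(np.nanmedian(C,0)-t)
print(held(p,[[259,272]],.032));go(.4848,.303,.14)"
```

```text
[-9.24146165e-06  7.83968010e-04  3.15583923e-02]
[  1.3142839   -0.53238412 -32.        ]
tool shift cm [30.71  3.82  0.74] yaw 90.0 z [-1.9e-03  3.0e-04 -1.0e+00]
```

```bash
python3 -m inch '[[2,0,0,0,0,0,2.4],[4,0.5,0,0,0,0,2.4],[4,0.5,0,0,0,0,2.4],[4,0.5,0,0,0,0,2.4],[4,0.5,0,0,0,0,2.4]]'; python3 -m inch '[[4,0.5,0,0,0,0,2.4],[4,0.5,0,0,0,0,2.4],[3,0.5,0,0,0,0,2.4],[1.6,0.2,0,0,0,0,2.4],[0,0,0,0,0,0,2.4]]';python3 -m inch '[[0,0,0,0,0,0,2.4],[0,0,0,0,0,0,2.4],[0,0,0,0,0,0,2.4]]'
python3 -c "
from h import *
shot('top'); go(.4848,.302,.0223)"
```

```text
clock: 13.2
tcp_pos: [0.4664, 0.177, 0.1465]
orientation: [-0.001, 0.707, 0.707, -0.001]
wrist_force: [0.2, -0.8, -1.6]
finger_gap: 0.0268
clock: 13.7
tcp_pos: [0.4838, 0.303, 0.1464]
orientation: [-0.001, 0.706, 0.708, -0.001]
wrist_force: [-1.5, -0.0, -2.2]
finger_gap: 0.0268
clock: 14.0
tcp_pos: [0.4845, 0.3004, 0.1482]
orientation: [0.0, 0.708, 0.707, -0.0]
wrist_force: [-0.0, 0.1, -1.2]
finger_gap: 0.0263
tool shift cm [ 0.15  0.02 12.6 ] yaw 89.91 z [-1.e-04 -4.e-04 -1.e+00]
```

```bash
python3 -m inch '[[0.1,0,2,0,0,0,2.4],[0,0,3,0,0,0,2.4],[0,0,3,0,0,0,2.4],[0,0,2,0,0,0,2.4],[0,0,1,0,0,0,2.4]]'; python3 -m inch '[[0,0,0.3,0,0,0,2.4],[0,0,0.3,0,0,0,2.4],[0,0,0.2,0,0,0,2.4],[0,0,0,0,0,0,2.4],[0,0,0,0,0,0,2.4]]'; python3 -c "
from h import *
shot('top');go(.4848,.302,.0223)"
```

```text
clock: 14.55
tcp_pos: [0.4834, 0.3014, 0.0364]
orientation: [-0.0, 0.707, 0.707, -0.001]
wrist_force: [-0.4, 0.2, -0.4]
finger_gap: 0.0265
clock: 15.05
tcp_pos: [0.4851, 0.303, 0.031]
orientation: [0.0, 0.707, 0.707, 0.001]
wrist_force: [0.2, 0.4, -1.6]
finger_gap: 0.0265
tool shift cm [-0.1  -0.02  0.86] yaw 90.01 z [ 1.1e-03  4.0e-04 -1.0e+00]
```

```bash
python3 -m inch '[[0,0,0.2,0,0,0,2.4],[0,0,0.2,0,0,0,2.4],[0,0,0.1,0,0,0,2.4],[0,0,0.1,0,0,0,2.4],[0,0,0,0,0,0,2.4]]'; python3 -m inch '[[0,0,0.1,0,0,0,2.4],[0,0,0,0,0,0,2.4],[0,0,0,0,0,0,2.4]]'
```

```text
clock: 15.6
tcp_pos: [0.4844, 0.3026, 0.024]
orientation: [-0.0, 0.707, 0.707, -0.0]
wrist_force: [-0.2, 0.1, -1.7]
finger_gap: 0.0262
clock: 15.9
tcp_pos: [0.4847, 0.3028, 0.0235]
orientation: [0.0, 0.707, 0.707, 0.0]
wrist_force: [-1.5, -0.2, 0.9]
finger_gap: 0.0265
```

```bash
python3 -m inch '[[0,0,0.05,0,0,0,2.4],[0,0,0,0,0,0,2.4],[0,0,0,0,0,0,2.4]]'; python3 -m inch '[[0,0,0,0,0,0,3.0],[0,0,0,0,0,0,3.4],[0,0,0,0,0,0,4.5],[0,0,0,0,0,0,4.5],[0,0,0,0,0,0,4.5]]';  python3 -m inch '[[0,0,-2,0,0,0,4.5],[0,0,-3,0,0,0,5],[0,0,-3,0,0,0,6],[0,0,-3,0,0,0,6],[0,0,-1,0,0,0,6]]'
python3 -m inch '[[0,0,0,0,0,0,6],[0,0,0,0,0,0,6]]'
python3 -c "
from h import *
go(.5615,.1155,.15)
p=shot('wrist');cv2.imwrite('pics/w7.png',p['pixels'][:,:,::-1]);print(proj(p,[[.482,.253,.044],[.4848,.303,.054]]))"
```

```text
clock: 16.2
tcp_pos: [0.4847, 0.3028, 0.0234]
orientation: [0.0, 0.707, 0.707, 0.0]
wrist_force: [-1.3, 0.0, 4.8]
finger_gap: 0.0267
clock: 16.7
tcp_pos: [0.4846, 0.3027, 0.0226]
orientation: [0.0, 0.707, 0.707, -0.0]
wrist_force: [-0.2, -0.2, -0.1]
finger_gap: 0.045
clock: 17.2
tcp_pos: [0.4863, 0.3035, 0.1461]
orientation: [0.001, 0.707, 0.707, 0.002]
wrist_force: [0.8, 0.0, -0.3]
finger_gap: 0.0602
clock: 17.4
tcp_pos: [0.484, 0.3025, 0.1416]
orientation: [-0.0, 0.707, 0.707, -0.001]
wrist_force: [-0.4, -0.3, 0.4]
finger_gap: 0.0601
tool shift cm [-18.7    7.74  -0.84] yaw 90.0 z [-1.2e-03 -7.0e-04 -1.0e+00]
[[257.45417255 244.20349184]
 [260.62463811 196.1432882 ]]
```

View pics/w7.png

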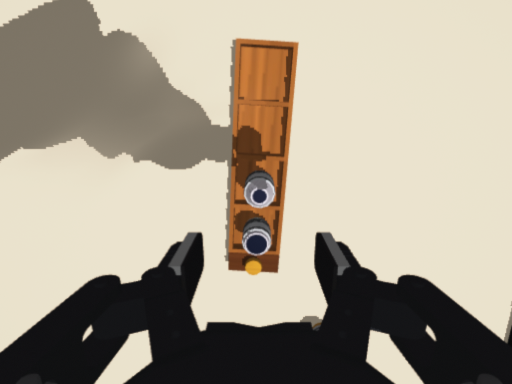

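Both are seated, with lenses at (257,243) and (260,195), as predicted. Now objective_3.

```bash
python3 -m inch '[[-2.7,1.1,0,0,0,0,6],[-3.5,1.5,0,0,0,0,6],[-3.5,1.5,0,0,0,0,6],[-3.5,1.5,0,0,0,0,6],[-3.5,1.5,0,0,0,0,6]]';  python3 -m inch '[[-2,0.6,0,0,0,0,6],[0,0,0,0,0,0,6],[0,0,0,0,0,0,6],[0,0,0,0,0,0,6]]'
python3 -c "
from h import *
p=shot('wrist');cv2.imwrite('pics/w8.png',p['pixels'][:,:,::-1]);print(proj(p,[[.5615,.1155,.06]]));go(.5615,.1155,.022)
for r in silhouettes(p,'objective_3'): print(r['confidence'],r['location'])"
```

```text
clock: 17.95
tcp_pos: [0.5549, 0.1343, 0.1407]
orientation: [-0.001, 0.707, 0.707, -0.001]
wrist_force: [0.3, 0.9, -0.0]
finger_gap: 0.0599
clock: 18.35
tcp_pos: [0.5606, 0.1165, 0.1418]
orientation: [-0.001, 0.707, 0.707, -0.001]
wrist_force: [0.8, 0.3, 0.1]
finger_gap: 0.0601
[[260.82866327 200.0259594 ]]
tool shift cm [-0.13  0.09 12.01] yaw 90.09 z [-1.4e-03  1.0e-04 -1.0e+00]
0.97 [257.2, 193.0]
0.86 [384.5, 213.7]
0.82 [164.6, 25.6]
```

View pics/w8.png

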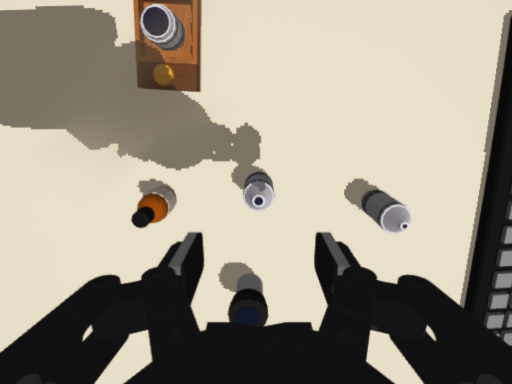

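objective_3's lens is at (258,200), on the prediction. The neighbours are clear, so I descend.

```bash
python3 -m inch '[[0,0,2.5,0,0,0,6],[0,0,3.5,0,0,0,6],[0,0,3,0,0,0,6],[0,0,2,0,0,0,6],[0,0,0.8,0,0,0,6]]'; python3 -m inch '[[0,0,0.2,0,0,0,6],[0,0,0,0,0,0,6],[0,0,0,0,0,0,2.4],[0,0,0,0,0,0,2.4],[0,0,0,0,0,0,2.4]]'; python3 -m inch '[[0,0,0,0,0,0,2.4],[0,0,0,0,0,0,2.4],[0,0,0,0,0,0,2.4]]' 40;python3 -m inch '[[0,0,-1,0,0,0,2.4],[0,0,-2,0,0,0,2.4],[0,0,-3,0,0,0,2.4],[0,0,-4,0,0,0,2.4],[0,0,-3,0,0,0,2.4]]';python3 -m inch '[[0,0,0,0,0,0,2.4],[0,0,0,0,0,0,2.4],[0,0,0,0,0,0,2.4]]'
python3 -c "
from h import *
p=shot('wrist');cv2.imwrite('pics/w9.png',p['pixels'][:,:,::-1]);
for r in silhouettes(p,'objective_3'): print(r['confidence'],r['location'])
go(.4876,.353,.14)"
```

```text
clock: 18.95
tcp_pos: [0.5595, 0.1166, 0.0225]
orientation: [-0.001, 0.707, 0.708, -0.001]
wrist_force: [0.2, 0.4, -0.8]
finger_gap: 0.06
clock: 19.45
tcp_pos: [0.5623, 0.1158, 0.024]
orientation: [0.001, 0.707, 0.707, 0.001]
wrist_force: [-1.7, -1.2, 4.6]
finger_gap: 0.0269
clock: 19.75
tcp_pos: [0.5624, 0.1158, 0.024]
orientation: [0.001, 0.707, 0.707, 0.001]
wrist_force: [-1.5, 0.1, 6.0]
finger_gap: 0.0267
clock: 20.25
tcp_pos: [0.5618, 0.1157, 0.1552]
orientation: [0.0, 0.707, 0.707, 0.0]
wrist_force: [0.7, 0.5, -2.1]
finger_gap: 0.027
clock: 20.55
tcp_pos: [0.5605, 0.1156, 0.1514]
orientation: [-0.001, 0.707, 0.707, -0.001]
wrist_force: [-0.5, -0.4, -2.5]
finger_gap: 0.0267
0.98 [170.9, 26.8]
0.9 [253.9, 252.2]
0.73 [380.2, 209.7]
tool shift cm [23.74 -7.27  1.12] yaw 90.0 z [-3.3e-03 -3.0e-04 -1.0e+00]
```

View pics/w9.png

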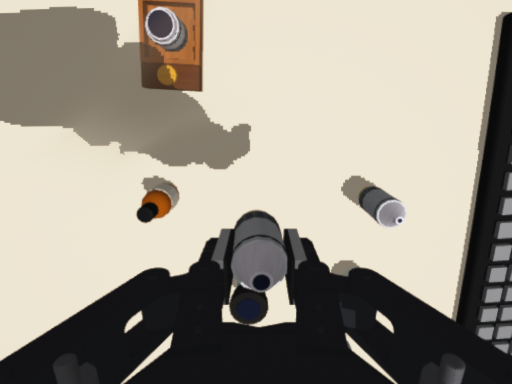

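```bash
python3 -c "
from h import *
p=shot('wrist');C=cloud(p)[278:286,256:268].reshape(-1,3);t=tool()[:3,3];print(np.nanmedian(C,0)-t)
print(held(p,[[262,282]],.037));go(.4876,.353,.14)"
```

```text
[ 0.0005327  -0.0005076   0.03658092]
[ -0.46628056   0.75662167 -37.        ]
tool shift cm [23.74 -7.29  1.13] yaw 90.0 z [-3.1e-03 -3.0e-04 -1.0e+00]
```

```bash
python3 -m inch '[[1.8,-0.5,0,0,0,0,2.4],[3.5,-1.1,0,0,0,0,2.4],[3.5,-1.1,0,0,0,0,2.4],[3.5,-1.1,0,0,0,0,2.4],[3.5,-1.1,0,0,0,0,2.4]]'; python3 -m inch '[[3.5,-1.1,0,0,0,0,2.4],[3,-0.9,0,0,0,0,2.4],[1.5,-0.5,0,0,0,0,2.4],[0,0,0,0,0,0,2.4],[0,0,0,0,0,0,2.4]]';python3 -m inch '[[0,0,0,0,0,0,2.4],[0,0,0,0,0,0,2.4]]'
python3 -c "
from h import *
shot('top'); go(.4876,.353,.0274)"
```

```text
clock: 21.2
tcp_pos: [0.5115, 0.2747, 0.1516]
orientation: [-0.0, 0.707, 0.707, -0.001]
wrist_force: [0.6, 0.2, -1.4]
finger_gap: 0.0266
clock: 21.7
tcp_pos: [0.4874, 0.3532, 0.152]
orientation: [0.0, 0.707, 0.707, -0.001]
wrist_force: [0.6, -1.1, -1.7]
finger_gap: 0.0273
clock: 21.9
tcp_pos: [0.4881, 0.3525, 0.1527]
orientation: [0.0, 0.708, 0.706, -0.0]
wrist_force: [0.2, -0.6, -0.9]
finger_gap: 0.0267
tool shift cm [ 0.04 -0.05 12.54] yaw 89.9 z [-0.e+00 -3.e-04 -1.e+00]
```

```bash
python3 -m inch '[[0,0,2,0,0,0,2.4],[0,0,3,0,0,0,2.4],[0,0,3,0,0,0,2.4],[0,0,2,0,0,0,2.4],[0,0,1,0,0,0,2.4]]'; python3 -m inch '[[0,0,0.3,0,0,0,2.4],[0,0,0.3,0,0,0,2.4],[0,0,0.2,0,0,0,2.4],[0,0,0,0,0,0,2.4],[0,0,0,0,0,0,2.4]]'; python3 -c "
from h import *
shot('top');go(.4876,.353,.0274)"
```

```text
clock: 22.45
tcp_pos: [0.4866, 0.3523, 0.0406]
orientation: [-0.0, 0.708, 0.707, -0.002]
wrist_force: [-0.7, -0.3, -1.4]
finger_gap: 0.0268
clock: 22.95
tcp_pos: [0.4881, 0.354, 0.0355]
orientation: [0.0, 0.707, 0.707, 0.001]
wrist_force: [-0.3, -0.4, -1.9]
finger_gap: 0.027
tool shift cm [-0.1  -0.04  0.81] yaw 90.01 z [ 1.1e-03  5.0e-04 -1.0e+00]
```

```bash
python3 -m inch '[[0,0,0.2,0,0,0,2.4],[0,0,0.2,0,0,0,2.4],[0,0,0.1,0,0,0,2.4],[0,0,0.1,0,0,0,2.4],[0,0,0,0,0,0,2.4]]'; python3 -m inch '[[0,0,0.1,0,0,0,2.4],[0,0,0,0,0,0,2.4],[0,0,0,0,0,0,2.4]]'
```

```text
clock: 23.5
tcp_pos: [0.4874, 0.3536, 0.0285]
orientation: [-0.0, 0.707, 0.707, -0.0]
wrist_force: [-0.1, -0.7, -2.3]
finger_gap: 0.0265
clock: 23.8
tcp_pos: [0.4876, 0.3538, 0.0281]
orientation: [0.0, 0.707, 0.707, 0.0]
wrist_force: [-0.5, 0.8, 1.6]
finger_gap: 0.0268
```

```bash
python3 -m inch '[[0,0,0.05,0,0,0,2.4],[0,0,0,0,0,0,2.4],[0,0,0,0,0,0,2.4]]'; python3 -m inch '[[0,0,0,0,0,0,3.0],[0,0,0,0,0,0,3.4],[0,0,0,0,0,0,4.5],[0,0,0,0,0,0,4.5],[0,0,0,0,0,0,4.5]]';  python3 -m inch '[[0,0,-2,0,0,0,4.5],[0,0,-3,0,0,0,5],[0,0,-3,0,0,0,6],[0,0,-3,0,0,0,6],[0,0,-1.5,0,0,0,6]]'
python3 -m inch '[[0,0,0,0,0,0,6],[0,0,0,0,0,0,6]]'
python3 -c "
from h import *
go(.6815,.097,.15)
p=shot('wrist');cv2.imwrite('pics/w10.png',p['pixels'][:,:,::-1]);print(proj(p,[[.482,.253,.044],[.4848,.303,.054],[.4876,.353,.064]]))"
```

```text
clock: 24.1
tcp_pos: [0.4876, 0.3539, 0.028]
orientation: [0.0, 0.707, 0.707, 0.0]
wrist_force: [-2.8, -0.4, 5.0]
finger_gap: 0.027
clock: 24.6
tcp_pos: [0.4876, 0.3537, 0.0271]
orientation: [0.0, 0.707, 0.707, -0.0]
wrist_force: [-0.3, -0.4, 0.7]
finger_gap: 0.045
clock: 25.1
tcp_pos: [0.4888, 0.3544, 0.1553]
orientation: [0.001, 0.707, 0.707, 0.002]
wrist_force: [-0.5, -0.5, 0.0]
finger_gap: 0.0599
clock: 25.3
tcp_pos: [0.4875, 0.3537, 0.1519]
orientation: [0.0, 0.707, 0.707, 0.0]
wrist_force: [-0.2, 0.7, -0.3]
finger_gap: 0.0602
tool shift cm [-25.67  19.39   0.19] yaw 90.0 z [ 1.e-04 -1.e-04 -1.e+00]
[[253.98302462 285.22950026]
 [256.5611794  245.33251235]
 [259.65180469 197.48129984]]
```

View pics/w10.png

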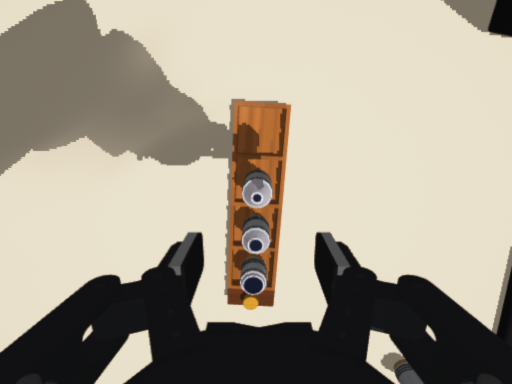

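Three are in order, with lenses at (253,285), (256,244) and (257,197), all on prediction. Now objective_4.

```bash
python3 -m inch '[[-2,1.5,0,0,0,0,6],[-3,2.3,0,0,0,0,6],[-3,2.3,0,0,0,0,6],[-3,2.3,0,0,0,0,6],[-3,2.3,0,0,0,0,6]]';  python3 -m inch '[[-3,2.3,0,0,0,0,6],[-3,2.3,0,0,0,0,6],[-3,2.3,0,0,0,0,6],[-2.7,1.8,0,0,0,0,6],[0,0,0,0,0,0,6]]';python3 -m inch '[[0,0,0,0,0,0,6],[0,0,0,0,0,0,6]]'
python3 -c "
from h import *
p=shot('wrist');cv2.imwrite('pics/w11.png',p['pixels'][:,:,::-1]);print(proj(p,[[.6815,.097,.07]]));go(.6815,.097,.026)
for r in silhouettes(p,'objective_4'): print(r['confidence'],r['location'])"
```

```text
clock: 25.85
tcp_pos: [0.5943, 0.2123, 0.1502]
orientation: [-0.001, 0.707, 0.707, -0.001]
wrist_force: [0.2, -0.3, -0.1]
finger_gap: 0.0603
clock: 26.35
tcp_pos: [0.6829, 0.0925, 0.1494]
orientation: [-0.0, 0.709, 0.705, -0.001]
wrist_force: [0.1, -0.1, 0.2]
finger_gap: 0.0598
clock: 26.55
tcp_pos: [0.6804, 0.0975, 0.151]
orientation: [-0.001, 0.707, 0.707, -0.001]
wrist_force: [-0.2, 0.9, 1.3]
finger_gap: 0.0602
[[261.16782363 199.73447708]]
tool shift cm [-0.09  0.12 12.54] yaw 90.08 z [-1.8e-03  1.0e-04 -1.0e+00]
0.85 [257.6, 192.2]
0.75 [34.8, 11.8]
```

View pics/w11.png

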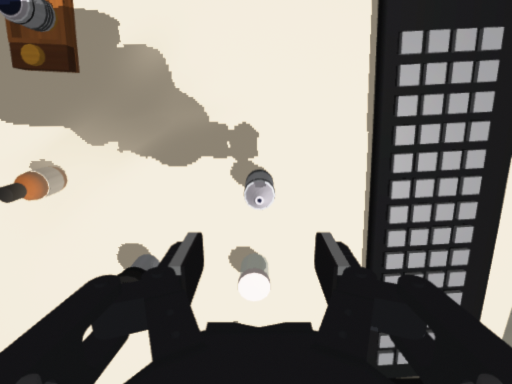

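The lens is at (260,200), on the prediction. Descending.

```bash
python3 -m inch '[[0,0,2.5,0,0,0,6],[0,0,3.5,0,0,0,6],[0,0,3,0,0,0,6],[0,0,2,0,0,0,6],[0,0,1.3,0,0,0,6]]'; python3 -m inch '[[0,0,0.2,0,0,0,6],[0,0,0,0,0,0,6],[0,0,0,0,0,0,2.4],[0,0,0,0,0,0,2.4],[0,0,0,0,0,0,2.4]]'; python3 -m inch '[[0,0,0,0,0,0,2.4],[0,0,0,0,0,0,2.4],[0,0,0,0,0,0,2.4]]' 40;python3 -m inch '[[0,0,-1,0,0,0,2.4],[0,0,-2,0,0,0,2.4],[0,0,-3,0,0,0,2.4],[0,0,-4,0,0,0,2.4],[0,0,-3,0,0,0,2.4]]';python3 -m inch '[[0,0,0,0,0,0,2.4],[0,0,0,0,0,0,2.4],[0,0,0,0,0,0,2.4]]'
python3 -c "
from h import *
p=shot('wrist');cv2.imwrite('pics/w12.png',p['pixels'][:,:,::-1]);
go(.4904,.403,.14)"
```

```text
clock: 27.15
tcp_pos: [0.6799, 0.0979, 0.0273]
orientation: [-0.001, 0.706, 0.708, -0.001]
wrist_force: [0.0, 0.3, 0.2]
finger_gap: 0.0598
clock: 27.65
tcp_pos: [0.6823, 0.0967, 0.0289]
orientation: [0.001, 0.707, 0.707, 0.001]
wrist_force: [-1.7, 0.5, 4.3]
finger_gap: 0.0269
clock: 27.95
tcp_pos: [0.6823, 0.0968, 0.0288]
orientation: [0.001, 0.707, 0.707, 0.001]
wrist_force: [-1.7, 0.8, 6.0]
finger_gap: 0.0266
clock: 28.45
tcp_pos: [0.6818, 0.0967, 0.1596]
orientation: [0.0, 0.707, 0.707, 0.0]
wrist_force: [1.0, 0.3, -1.7]
finger_gap: 0.0269
clock: 28.75
tcp_pos: [0.6805, 0.0967, 0.1553]
orientation: [-0.001, 0.707, 0.707, -0.001]
wrist_force: [-0.5, -0.5, -2.3]
finger_gap: 0.0272
tool shift cm [ 30.63 -18.98   1.56] yaw 90.0 z [-3.9e-03 -2.0e-04 -1.0e+00]
```

View pics/w12.png

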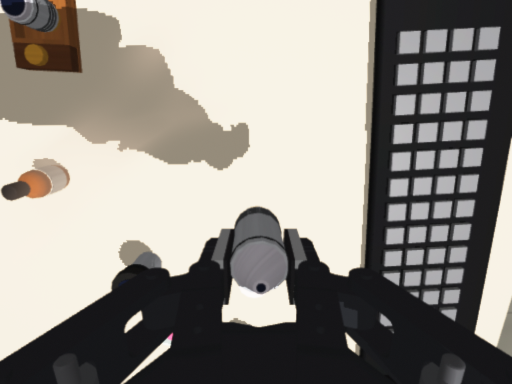

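```bash
python3 -c "
from h import *
p=shot('wrist');C=cloud(p)[284:291,258:265].reshape(-1,3);t=tool()[:3,3];print(np.nanmedian(C,0)-t)
print(held(p,[[261,288]],.042));go(.4904,.403,.14)"
python3 -m inch '[[1.5,-1,0,0,0,0,2.4],[3,-1.9,0,0,0,0,2.4],[3,-1.9,0,0,0,0,2.4],[3,-1.9,0,0,0,0,2.4],[3,-1.9,0,0,0,0,2.4]]'; python3 -m inch '[[3,-1.9,0,0,0,0,2.4],[3,-1.9,0,0,0,0,2.4],[3,-1.9,0,0,0,0,2.4],[3,-1.9,0,0,0,0,2.4],[3,-1.8,0,0,0,0,2.4]]';python3 -m inch '[[2.1,-1,0,0,0,0,2.4],[0,0,0,0,0,0,2.4],[0,0,0,0,0,0,2.4],[0,0,0,0,0,0,2.4]]'
python3 -c "
from h import *
shot('top'); go(.4904,.403,.0325)"
```

```text
[0.00043654 0.00036667 0.04176181]
[ 1.78356231e-02  2.91609805e-01 -4.20000000e+01]
tool shift cm [ 30.64 -18.98   1.56] yaw 90.0 z [-4.e-03 -3.e-04 -1.e+00]
clock: 29.35
tcp_pos: [0.5935, 0.2333, 0.1562]
orientation: [-0.001, 0.707, 0.707, -0.001]
wrist_force: [-0.5, 0.4, -1.7]
finger_gap: 0.027
clock: 29.85
tcp_pos: [0.4992, 0.3831, 0.1564]
orientation: [-0.0, 0.707, 0.707, -0.001]
wrist_force: [0.5, 0.1, -2.9]
finger_gap: 0.0269
clock: 30.25
tcp_pos: [0.4913, 0.4022, 0.1567]
orientation: [0.0, 0.707, 0.707, -0.001]
wrist_force: [0.6, 0.3, -1.4]
finger_gap: 0.0267
tool shift cm [ 0.11 -0.12 12.44] yaw 89.95 z [-6.e-04 -7.e-04 -1.e+00]
```

```bash
python3 -m inch '[[0,-0.1,2,0,0,0,2.4],[0,0,3,0,0,0,2.4],[0,0,3,0,0,0,2.4],[0,0,2,0,0,0,2.4],[0,0,1,0,0,0,2.4]]'; python3 -m inch '[[0,0,0.3,0,0,0,2.4],[0,0,0.2,0,0,0,2.4],[0,0,0.1,0,0,0,2.4],[0,0,0,0,0,0,2.4],[0,0,0,0,0,0,2.4]]'; python3 -c "
from h import *
shot('top');go(.4904,.403,.0322)"
```

```text
clock: 30.8
tcp_pos: [0.4899, 0.4008, 0.0448]
orientation: [-0.0, 0.708, 0.706, -0.002]
wrist_force: [-1.6, -0.1, -1.4]
finger_gap: 0.0268
clock: 31.3
tcp_pos: [0.4911, 0.4031, 0.0422]
orientation: [0.0, 0.707, 0.707, 0.001]
wrist_force: [-0.4, 0.1, -2.2]
finger_gap: 0.0266
tool shift cm [-0.   -0.06  0.98] yaw 90.01 z [ 1.1e-03  6.0e-04 -1.0e+00]
```

```bash
python3 -m inch '[[0,0,0.2,0,0,0,2.4],[0,0,0.2,0,0,0,2.4],[0,0,0.2,0,0,0,2.4],[0,0,0.1,0,0,0,2.4],[0,0,0,0,0,0,2.4]]'; python3 -m inch '[[0,0,0.1,0,0,0,2.4],[0,0,0,0,0,0,2.4],[0,0,0,0,0,0,2.4]]'
```

```text
clock: 31.85
tcp_pos: [0.4904, 0.4026, 0.0339]
orientation: [-0.0, 0.707, 0.707, -0.0]
wrist_force: [-0.3, 0.2, -2.6]
finger_gap: 0.0269
clock: 32.15
tcp_pos: [0.4906, 0.4027, 0.0332]
orientation: [0.0, 0.707, 0.707, -0.0]
wrist_force: [-0.2, -1.0, -2.5]
finger_gap: 0.0267
```

```bash
python3 -m inch '[[0,0,0.1,0,0,0,2.4],[0,0,0,0,0,0,2.4],[0,0,0,0,0,0,2.4]]'
```

```text
clock: 32.45
tcp_pos: [0.4907, 0.4029, 0.0329]
orientation: [0.0, 0.707, 0.707, 0.0]
wrist_force: [-2.4, -0.1, 3.0]
finger_gap: 0.0271
```

Contact with the floor. Releasing and rising.

```bash
python3 -m inch '[[0,0,0.05,0,0,0,2.4],[0,0,0,0,0,0,2.4]]'; python3 -m inch '[[0,0,0,0,0,0,3.0],[0,0,0,0,0,0,3.4],[0,0,0,0,0,0,4.5],[0,0,0,0,0,0,4.5],[0,0,0,0,0,0,4.5]]';  python3 -m inch '[[0,0,-2,0,0,0,4.5],[0,0,-3,0,0,0,5],[0,0,-3,0,0,0,6],[0,0,-3,0,0,0,6],[0,0,-3,0,0,0,6]]'
python3 -m inch '[[-2,-2,0,0,0,0,6],[-3,-3,0,0,0,0,6],[-3,-3,0,0,0,0,6],[-2,-1,0,0,0,0,6],[0,0,0,0,0,0,6]]'
python3 -m inch '[[-4,0,0,0,0,0,6],[-4,0,0,0,0,0,6],[-4,0,0,0,0,0,6],[-2,0,0,0,0,0,6],[0,0,0,0,0,0,6]]'
python3 -c "
from h import *
p=shot('wrist');cv2.imwrite('pics/w13.png',p['pixels'][:,:,::-1])
p=shot('top');cv2.imwrite('pics/t13.png',p['pixels'][:,:,::-1]);
s=shot('scene');cv2.imwrite('pics/s13.png',cv2.resize(s['pixels'][90:300,130:380,::-1],None,fx=3,fy=2.8,interpolation=cv2.INTER_CUBIC))
for n,x,y in [('o1',.482,.253),('o2',.4848,.303),('o3',.4876,.353),('o4',.4904,.403)]:
  for q in (p,s):
    Q=cloud(q).reshape(-1,3);Q=Q[(np.hypot(Q[:,0]-x,Q[:,1]-y)<.023)&(Q[:,2]>.024)]
    if len(Q)<5: print(n,'none');continue
    c=(np.min(Q[:,:2],0)+np.max(Q[:,:2],0))/2
    print(n,len(Q),Q[:,2].max().round(4),(c-[x,y]).round(4),'tip',(Q[Q[:,2]>Q[:,2].max()-.003].mean(0)[:2]-[x,y]).round(4))
"
```

```text
clock: 32.65
tcp_pos: [0.4907, 0.403, 0.0328]
orientation: [0.0, 0.707, 0.707, 0.0]
wrist_force: [-2.8, -0.7, 6.8]
finger_gap: 0.0273
clock: 33.15
tcp_pos: [0.4906, 0.4027, 0.0315]
orientation: [0.0, 0.707, 0.707, -0.0]
wrist_force: [-0.1, -0.3, -0.3]
finger_gap: 0.0453
clock: 33.65
tcp_pos: [0.4905, 0.4026, 0.1729]
orientation: [0.0, 0.707, 0.707, -0.0]
wrist_force: [-0.6, 0.2, 0.1]
finger_gap: 0.0598
clock: 34.15
tcp_pos: [0.3985, 0.3007, 0.172]
orientation: [0.0, 0.707, 0.707, -0.001]
wrist_force: [0.3, 0.6, 0.7]
finger_gap: 0.06
clock: 34.65
tcp_pos: [0.4015, 0.1612, 0.172]
orientation: [0.0, 0.708, 0.706, 0.0]
wrist_force: [-0.4, 0.5, 0.7]
finger_gap: 0.0599
o1 96 0.0502 [ 0.0004 -0.0029] tip [ 0.0014 -0.0043]
o1 120 0.0479 [ 0.0014 -0.0019] tip [ 0.0001 -0.0003]
o2 111 0.0588 [ 0.0008 -0.0028] tip [-0.0027 -0.0045]
o2 140 0.0571 [ 0.0025 -0.0037] tip [ 0.0016 -0.0007]
o3 115 0.0669 [-0.0002 -0.0032] tip [-0.0003 -0.0042]
o3 153 0.0661 [-0.0001 -0.0049] tip [ 0.     -0.0025]
o4 132 0.0778 [ 0.001  -0.0032] tip [ 0.0005 -0.0025]
o4 174 0.0756 [ 0.0012 -0.0051] tip [ 0.0006 -0.001 ]
```

View pics/s13.png

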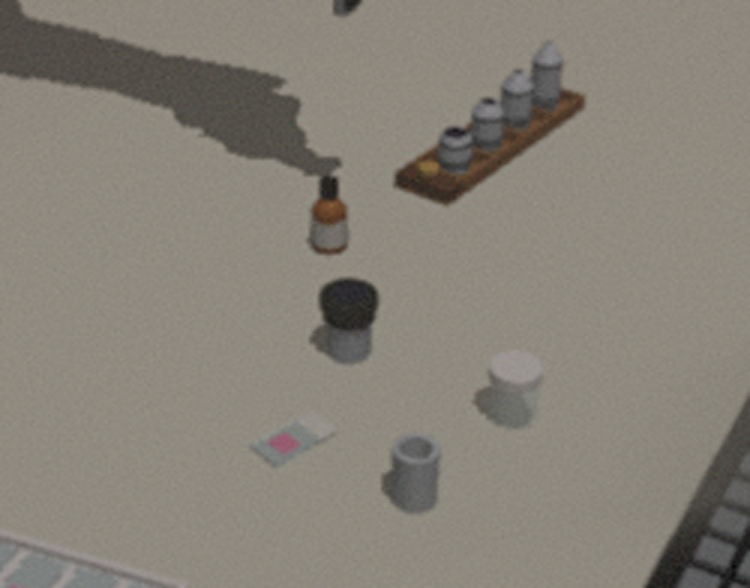

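View pics/t13.png

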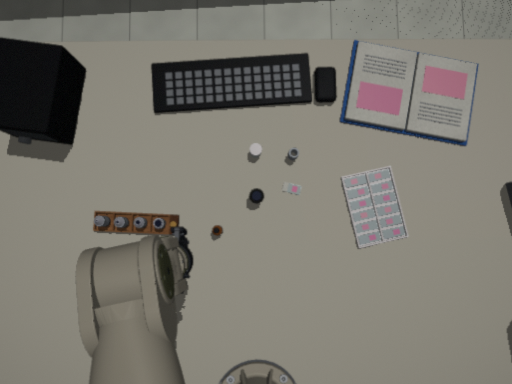

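View pics/w13.png

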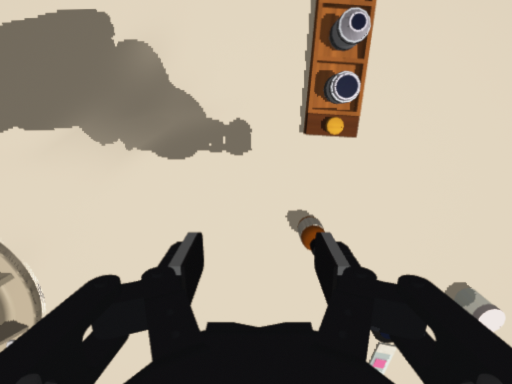

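```bash
python3 -c "
from h import *
p=shot('top');s=shot('scene')
for n,x,y,h in [('o1',.482,.253,.044),('o2',.4848,.303,.054),('o3',.4876,.353,.064),('o4',.4904,.403,.074)]:
  for q in (p,s):
    u=proj(q,[[x,y,h]])[0].round().astype(int);C=cloud(q)[u[1]-1:u[1]+2,u[0]-1:u[0]+2,2];print(n,np.nanmedian(C).round(4),end=' ')
  print()
C=cloud(p).reshape(-1,3)
for n,x,y,z in [('eye',.55,-.003,.045),('tube',.657,-.106,.035),('oil',.465,.1,.045)]:
  Q=C[(np.hypot(C[:,0]-x,C[:,1]-y)<.03)&(C[:,2]>z)];print(n,Q.mean(0).round(3),len(Q))
print(get_state()['qvel'].round(3))"
```

```text
o1 0.0444 o1 0.0461 
o2 0.0545 o2 0.0567 
o3 0.0639 o3 0.0647 
o4 0.0739 o4 0.0735 
eye [ 0.551 -0.005  0.054] 179
tube [ 0.666 -0.106  0.044] 54
oil [0.454 0.116 0.437] 133
[ 0.004  0.001 -0.004  0.002 -0.002 -0.002]
```

Lens heights match objectives standing on the 4 mm floor, and the bystanders haven't moved. Handing in.

```bash
python3 -c "
from workcell import workorder
print(workorder.hand_in())"
```

```text
the job is handed in; nothing more can be done
None
```

All four objectives are standing lens-up in the caddy, shortest by the brass knob to longest at the far end. I handed the job in at about 35 s. No verdict is reported.

- **Heights:** the lens tips read about 44, 54, 64 and 74 mm from the top camera, which is what they should be standing on the 4 mm floor. The scene camera read up to about 3 mm higher, which I put down to noise.
- **Position:** depth readings from the top and scene cameras put every objective within about 5 mm of its compartment centre. The limit is 13 mm.
- **Set-down force:** the wrist force read no more than about 7 N at each touchdown, and nothing was dropped.
- **Bystanders:** the eyepiece and the adapter tube measured where they started. The oil bottle stands upright at its original spot in the final pictures. Its depth reading was useless because the arm was in the top camera's view, so I checked it by eye only.
- **Robot:** the gripper is open and clear of everything, next to the caddy.

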